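# Plug a pump outlet and lock both cam arms

## Robot

A 7-joint arm with a two-finger parallel gripper is mounted at the origin on the work surface. World frame = base frame: x ahead of the robot, y to its left, z up, the work surface at z = 0. Lengths are in m, angles in rad, forces in N, time in s.
With the tool pointing down it reaches from about 0.35 to 0.9 m from the base axis. Payload 19.9 kg.
Tool frame: the origin (TCP) lies at the very end of the fingers, on their centre line; the grasp point (between the pads) lies 19 mm behind it; z points along the fingers, y is the line along which they close (so a half turn about z gives the same grasp; the last joint's range is limited). The gripper opens to 85 mm and grips with 20 to 120 N. Pads are 22 mm wide; open, the fingers measure 114 mm over their backs; the gripper's body (76 mm by 85 mm) begins 54 mm behind the grasp point. The pads swing forward as they close: fully open they stand 13 mm farther back than shut.
Start: joints at [-1.278, 0.417, -0.01, 1.614, 0.005, 1.111, -0.053], TCP at [0.205, 0.59, 0.231] pointing down, gripper open.
Joint ranges: [-2.81, 2.81], [-0.39, 2.02], [-1.27, 1.25], [0.06, 2.57], [-1.19, 4.33], [0.19, 2], [-2.82, 2.82]. Speed limits (rad/s): [1.89, 1.89, 2.39, 2.39, 3.01, 3.01, 3.01].

## Interface

Orientations are given as a unit quaternion [x, y, z, w].
In Python, from cell import get_obs, capture, ctrl, spotter gives the robot as it stands.
- The arm moves only by the tool jog_arm, never from a script. Its argument "commands" is text: rows parted by semicolons, each of 5 numbers parted by spaces: the opening, from -1 (shut) to 1 (fully open), then the shift along the world's x, y, z in mm, then the turn about the world's z in degrees. A call has 1 to 5 rows; each row shifts and turns the commanded pose from where the row before left it; what a row does not reach is not made up. A row lasts 1/8 s, in which the tool goes at most 62.5 mm and 10.7 degrees, less where a joint would pass 70% of its speed; a pose out of reach is approached as far as the arm can. A call with a gripper value outside its range is refused whole. The fingers move at their own pace and stop on an object; "squeeze" is the grip in N (left out, the last holds). Time passes only in rows, so rows that do not move let the fingers close. It gives the time, the measured TCP pose, the force, the opening and the grip force at its end, in the units of the state.
- get_obs(): the state, without advancing time (a new reading comes with each control period).
- capture(name): name is "scene" or "side" or "wrist"; returns a dict with "img" (480x640x3 uint8, blue, green, red), "intrinsics" (3x3 intrinsics, pixels), "R" (3x3) and "t" (3): a world point X has camera coordinates R X + t. Camera axes: x right, y down, z forward; pixel columns grow to the right and rows downward; lengths in m; the calibration is good to about 2 mm. A picture is of the moment at which its call begins. There is no depth.
- ctrl.close_job(): hands the job in; it is judged then, once.
Trained networks look in a picture, given as the dict that the camera call returned (one of the last four; its "shot" number tells which), for a name from the list of things; names that differ only in an ending like _2 or _b are one class to them, and where a whole thing is asked for, a point or a joint stands for the part that bears it (a point fixed in the world has none). Each returns a list of dicts, best first, with "score" (0 to 1); they miss things now and then, are a little off and sometimes report something else, mostly with a low value. They report only what shows in the picture. A call takes as long as a camera call. They do not tell look-alikes from the thing itself.
- spotter.regions_of(picture, name): "region" (480x640 bool, what is visible of it) and "location" ([column, row] in pixels, amid what is visible of it).
- spotter.spot_point(picture, name): "location" ([column, row] in pixels: a listed point, or the origin of a listed thing).
The state is a dict: "t": time; "q": joint angles; "joint_vel": joint speeds; "joint_torque": joint torques, N m; "tool_pos": TCP position; "ee_rot": TCP orientation; "contact_force": force on the tool from outside, world axes, zero at the start; "torque": the same for the moment, N m; "grip_width": finger opening in m; "grasp_force": force on a finger pad.
Only numpy, scipy, OpenCV 4.12 (cv2) and the standard library are available. Lean on these libraries where they do the work, as an engineer would, in place of code of your own. Each camera call takes 0.05 s, during which the arm holds its last target. There are 200 camera calls.

## Task

Close the pump's outlet for packing: take the smaller of the two aluminium dust plugs off the scale and put it in the upright coupler on the pump until its flange lies flat on the rim. Then swing the coupler's two cam arms down together until both are fully home against the coupler body; do not bring one arm home while the other still stands level or higher. Leave the other things on the table and the scale where they are.

Things in the scene. Friction and masses are not known exactly. Their poses are not given: they have to be found in the camera images.
- pump: small electric transfer pump, fixed, standing on the table; grey round casing with a black motor behind it. Origin on the table straight below the coupler's axis; its x axis runs from the coupler towards the motor, its y axis to the left cam arm, z up. Motor, casing and terminal box (highest 133 mm above the table) stretch from x = -50 to 220 mm and are at most 120 mm wide
- coupler_mouth (a point): centre of the rim of the pump's upright aluminium coupler, 190 mm above the table, axes as the pump's. Bore 35 mm, body 44 mm across, open upward, bore 41 mm deep. Two steel cam arms are hinged on pins 24 mm to the +y and -y side of the axis, 11 mm below the rim, between small ears (within 30 mm of the axis)
- cam_left (a joint): angle (rad) of the steel cam arm on the pump's +y side: 0 = sticking out level, negative = raised above level (stop at -0.9), positive = swung down, 1.57 = fully home, hanging straight down beside the coupler body (stop). Light friction (0.05 N m, 1 to 3 N at the arm): it stays where it is left. A cam on its inner end enters the seated plug's groove as it goes home
- cam_right (a joint): the same for the arm on the pump's -y side, a mirror image. If the plug is not fully down, its body blocks the cams and the arms cannot go home
- cam_left_tip (a point): middle of the free end of the left arm, 45 mm from its pin. The arm is a flat bar 12 mm wide and 7 mm thick; when level its upper (outer) face lies 7 mm above the pin; when home that face stands 31 mm from the coupler's axis, so that both arms measure 62 mm across
- cam_right_tip (a point): middle of the free end of the right arm, the same in mirror image
- scale: counter scale, fixed, brass-coloured base 250 x 320 mm under a flat steel platter 230 x 300 mm (its x and y) whose top is 85 mm above the table. Origin on the table under its centre
- plug: the smaller aluminium dust plug, 43 mm high, about 0.1 kg, standing upright on the scale. Origin at the centre of its underside, z up. From below: tapered nose (24 mm wide at the bottom) and a 32 mm wide body with a groove (8 to 21 mm up) to a height of 26 mm; a 42 mm wide, 3 mm thick flange; a round grip knob 22 mm wide, from 29 to 43 mm up
- plug_flange (a point): centre of the underside of the smaller plug's flange, 26 mm above its origin; when seated it coincides with coupler_mouth
- big_plug: the larger dust plug, same shape, 62 mm high, flange 61 mm wide; too big for the coupler, to be left standing on the scale. Origin at the centre of its underside
- spanner: flat dark steel spanner 165 mm long, 6 mm thick, lying on the scale along its far edge; leave alone
- water: clear water bottle, 64 mm wide, 200 mm high, at the left of the table; leave alone
- battery: black battery pack 110 x 75 x 62 mm, on the left; leave alone
- carton: small cardboard carton 130 x 90 x 70 mm, on the right; leave alone
- tape: roll of paper tape, 90 mm wide, 40 mm high, at the back of the table; leave alone
- driver: screwdriver, 200 mm long, at the right of the table; leave alone
Things that resemble listed ones, but are neither listed nor needed, are in the scene too. What is shaped like the plug but brown or green is not meant.

How it is judged:
On the way, in this order (a step that is already met when the one before it is completed fails the run):
1. the smaller plug is in the coupler with its flange on the rim (horizontal distance between plug_flange and coupler_mouth below 0.003 m and z of plug_flange in the frame of coupler_mouth below 0.002 m and angle between plug's own z axis and vertical below 0.08 rad), for 0.2 s.
2. both cam arms are swung fully home (value of joint each of cam_left, cam_right above 1.4 rad), for 0.2 s.
At the end, for the whole second after the job is handed in: The smaller plug sits in the pump's coupler, its flange within 2 mm of the rim, centred within 3 mm and tilted less than 0.08 rad, at rest, and both cam arms are home (above 1.4 rad) (all of step 1 and all of step 2 and linear speed of plug below 0.02 m/s); the robot touches nothing.
It fails at once if one cam arm is home (above 1.4 rad) while the other still stands level or higher (below 0) ((value of joint cam_left above 1.4 rad and value of joint cam_right below 0 rad) or (value of joint cam_right above 1.4 rad and value of joint cam_left below 0 rad)).
It fails at once if another thing on the table or the scale is moved by more than 40 mm or the larger plug is knocked over (distance of any of big_plug, spanner, water, battery, carton, tape, driver from where it was at the start of the episode above 0.04 m or angle between big_plug's own z axis and vertical above 0.6 rad).
It also fails if it takes over 56 s, if anything falls off the work surface, if the arm or the gripper's body presses on something with over 40 N, if the wrist force passes 120 N, or if a joint passes its speed limit or range.

## Working session

There is one attempt and no reset: what is moved stays moved. The work goes in short steps, Python scripts to look and compute and a tool call to move; the robot and the scene stay as the last step left them, time stands still between calls to the robot, and variables do not carry over. Pictures are saved under pics/ and viewed, at most 11 in all, crops included, and the job is handed in when it is done.

Besides the shell and the picture viewer there is one more tool, called as name(argument=value, ...) on one line, values as JSON. jog_arm: Moves the arm, as the interface text tells. Its arguments: {"type":"object","properties":{"commands":{"type":"string"},"squeeze":{"type":"number"}},"required":["commands"]}

```bash
mkdir -p pics; ls; cat > h.py <<'E'
import numpy as np, cv2
from cell import get_obs, capture, ctrl, spotter
def ray(c,px):
    d=np.linalg.inv(c["intrinsics"])@np.array([px[0],px[1],1.]); R=np.array(c["R"]); t=np.array(c["t"])
    return -R.T@t, R.T@d
def onz(c,px,z):
    o,d=ray(c,px); return o+d*(z-o[2])/d[2]
def tri(obs):
    A=np.zeros((3,3));b=np.zeros(3)
    for c,px in obs:
        o,d=ray(c,px); d=d/np.linalg.norm(d); P=np.eye(3)-np.outer(d,d); A+=P;b+=P@o
    X=np.linalg.solve(A,b)
    return X,[np.round(proj(c,X)-px,1) for c,px in obs]
def proj(c,X):
    p=np.array(c["intrinsics"])@(np.array(c["R"])@X+np.array(c["t"])); return p[:2]/p[2]
E
python3 - <<'E'
from h import *
np.set_printoptions(precision=3,suppress=True)
o=get_obs();print(o["t"],o["tool_pos"],o["ee_rot"])
C={n:capture(n) for n in("scene","side","wrist")}
for n,c in C.items():
    print(n,-np.array(c["R"]).T@c["t"])
    if n!="wrist":cv2.imwrite(f"pics/{n}0.png",c["img"])
    for k in("plug","plug_flange","big_plug","coupler_mouth","cam_left_tip","cam_right_tip","pump","scale"):
        print(n,k,[(np.round(r["location"],1).tolist(),round(r["score"],2)) for r in spotter.spot_point(c,k)[:5]])
E
```

```text
pics
0.0 [0.205 0.59  0.231] [ 0.167  0.986 -0.001 -0.   ]
scene [ 1.232 -0.675  1.722]
scene plug [([280.6, 206.0], 0.53), ([284.0, 263.5], 0.5), ([322.5, 214.9], 0.42)]
scene plug_flange [([321.4, 210.9], 0.6), ([282.7, 201.9], 0.56), ([288.4, 253.6], 0.48)]
scene big_plug [([359.2, 195.5], 0.7)]
scene coupler_mouth [([243.8, 280.5], 0.63)]
scene cam_left_tip [([259.3, 264.6], 0.42)]
scene cam_right_tip [([234.3, 299.7], 0.41)]
scene pump [([254.8, 312.8], 0.87)]
scene scale [([348.1, 218.6], 0.71), ([233.9, 299.6], 0.36)]
side [ 0.179 -0.998  0.839]
side plug [([296.6, 305.1], 0.58), ([220.0, 290.1], 0.57), ([277.8, 241.5], 0.46)]
side plug_flange [([295.9, 294.5], 0.82), ([271.3, 231.3], 0.56), ([217.0, 277.1], 0.52)]
side big_plug [([271.3, 211.9], 0.88), ([369.8, 300.3], 0.4)]
side coupler_mouth [([353.4, 286.7], 0.77), ([294.7, 200.8], 0.69)]
side cam_left_tip [([337.3, 263.9], 0.69)]
side cam_right_tip [([371.0, 299.9], 0.42)]
side pump [([346.2, 357.7], 0.79)]
side scale [([282.8, 245.6], 0.56)]
wrist [0.13  0.616 0.373]
wrist plug []
wrist plug_flange []
wrist big_plug []
wrist coupler_mouth []
wrist cam_left_tip []
wrist cam_right_tip []
wrist pump []
wrist scale []
```

View pics/scene0.png

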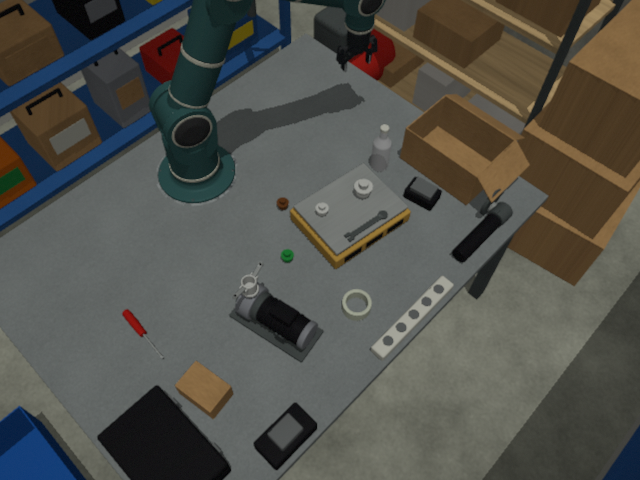

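View pics/side0.png

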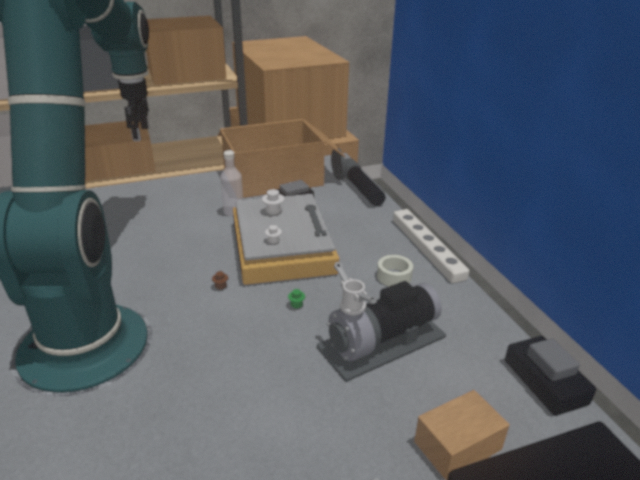

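The pictures show plug-like things at these scene pixels: white (322,211) on the scale, white (363,188) on the scale, brown (282,203) and green (287,256) on the table. The one at (322,211), side (273,235), fits: it is aluminium, stands on the scale, and is the smaller of the two. The coupler is at scene (250,286), side (353,290), with both arms raised.

```bash
python3 - <<'E'
from h import *
np.set_printoptions(precision=4,suppress=True)
a=capture("scene");b=capture("side");w=capture("wrist")
def near(c,k,p,r=25):
    L=[x for x in spotter.spot_point(c,k) if np.linalg.norm(np.array(x["location"])-p)<r]
    return np.array(L[0]["location"]) if L else None
for k,p,q in(("plug_flange",(322,211),(272,232)),("coupler_mouth",(246,282),(353,287)),("big_plug",(360,195),(271,212)),("cam_left_tip",(259,265),(338,264)),("cam_right_tip",(236,297),(371,300)),("pump",(254,312),(346,357))):
    P,Q=near(a,k,p),near(b,k,q)
    if P is None or Q is None: print(k,P,Q);continue
    X,e=tri([(a,P),(b,Q)]);print(k,X,e, X if k!="plug_flange" else (onz(a,P,.111),onz(b,Q,.111)))
    if k=="coupler_mouth":print(onz(a,P,.19),onz(b,Q,.19))
from scipy.spatial.transform import Rotation as Ro
o=get_obs();T=Ro.from_quat(o["ee_rot"]).as_matrix()
print("wristcam in tool pos",T.T@(-w["R"].T@w["t"]-o["tool_pos"]),"axis z in tool",T.T@w["R"].T[:,2]);print(T)
r=[x for x in spotter.regions_of(b,"pump")][:1]
def crop(c,x,y,h=60,s=5):return cv2.resize(c["img"][y-h:y+h,x-h:x+h],(400,400),interpolation=cv2.INTER_CUBIC)
cv2.imwrite("pics/c1.png",np.hstack([crop(a,300,240,70),crop(b,315,265,70)]))
E
```

```text
plug_flange [0.4752 0.1489 0.1049] [array([-0.2, -1.8]), array([1.8, 1.4])] (array([0.4832, 0.1412, 0.111 ]), array([0.4703, 0.1475, 0.111 ]))
coupler_mouth [ 0.539  -0.2226  0.1869] [array([ 0. , -0.4]), array([0.4, 0.4])] [ 0.539  -0.2226  0.1869]
[ 0.5413 -0.2244  0.19  ] [ 0.5369 -0.225   0.19  ]
big_plug [363.3 197.3] None
cam_left_tip [ 0.5302 -0.1619  0.2002] [array([-0.1,  2.1]), array([-2.3, -1.9])] [ 0.5302 -0.1619  0.2002]
cam_right_tip [ 0.5526 -0.2831  0.1916] [array([ 0.1, -1.2]), array([1.4, 1.1])] [ 0.5526 -0.2831  0.1916]
pump [ 0.5375 -0.218  -0.0043] [array([ 0. , -0.3]), array([0.3, 0.3])] [ 0.5375 -0.218  -0.0043]
wristcam in tool pos [ 0.0798  0.0001 -0.1428] axis z in tool [-0.3099 -0.0003  0.9508]
[[-0.9445  0.3286  0.    ]
 [ 0.3286  0.9445 -0.0001]
 [-0.0001 -0.0001 -1.    ]]
```

View pics/c1.png

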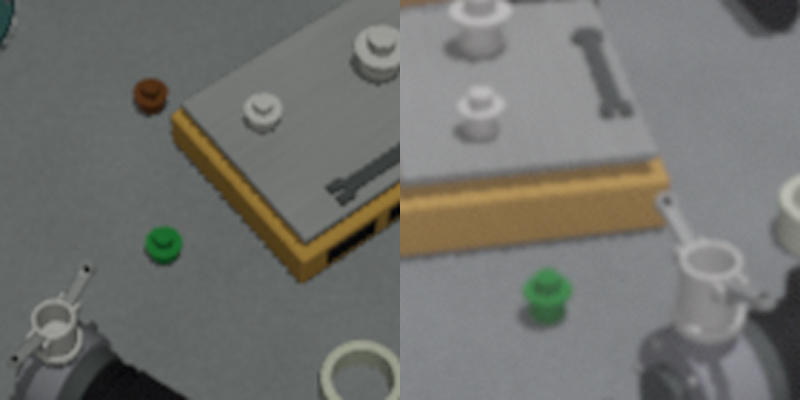

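The crop confirms it: the small aluminium plug is at crop (263,110) left and (480,112) right, with the bigger one behind it and the brown and green decoys on the table. The left arm is raised. I'll move over the plug for a close wrist look.

jog_arm(commands="1 20 -30 20 -6; 1 27 -45 10 -6; 1 27 -45 0 -6; 1 27 -45 0 -6; 1 27 -45 0 -6")

```text
t: 2.78
tool_pos: [0.334, 0.3788, 0.2615]
ee_rot: [0.418, 0.909, 0.0, -0.0]
contact_force: [1.2, 0.3, 0.4]
grip_width: 0.0854
grasp_force: 0.0
```

jog_arm(commands="0.1 27 -45 0 -6; 0.1 27 -45 0 -6; 0.1 27 -45 -10 -6; 0.1 27 -45 -20 -6; 0.1 24 -45 -20 -6")

```text
t: 3.4
tool_pos: [0.4662, 0.1538, 0.2111]
ee_rot: [0.639, 0.77, 0.0, 0.0]
contact_force: [0.2, 0.9, 0.4]
grip_width: 0.0472
grasp_force: 0.0
```

jog_arm(commands="0.1 10 -26 0 0; 0.1 0 0 0 0; 0.1 0 0 0 0")

```text
t: 3.78
tool_pos: [0.4752, 0.13, 0.2113]
ee_rot: [0.637, 0.771, 0.0, -0.0]
contact_force: [0.0, 0.6, -0.1]
grip_width: 0.0471
grasp_force: 0.0
```

```bash
python3 - <<'E'
from h import *
np.set_printoptions(precision=4,suppress=True)
o=get_obs();print(o["t"],o["tool_pos"],o["ee_rot"],o["q"],o["grip_width"])
w=capture("wrist");cv2.imwrite("pics/w1.png",w["img"])
for k in("plug_flange","plug","big_plug"):
    for r in spotter.spot_point(w,k): print(k,r["score"],np.round(r["location"],1),onz(w,r["location"],.111 if k=="plug_flange" else .085))
for r in spotter.regions_of(w,"plug"):
    m=r["region"].astype(np.uint8);print(r["location"],r["score"],cv2.boundingRect(m))
E
```

```text
3.775 [0.4752 0.13   0.2113] [ 0.637   0.7708  0.0001 -0.0001] [-0.7157  0.2146  0.4405  1.9696 -0.1099  0.9801 -0.0332] 0.047096185341099314
plug_flange 0.8 [303.6 364.4] [0.4772 0.0352 0.111 ]
plug_flange 0.74 [331.4 220.7] [0.4763 0.1455 0.111 ]
plug_flange 0.73 [146.6 201.6] [0.3586 0.1358 0.111 ]
plug 0.74 [161.8 196.8] [0.358  0.1335 0.085 ]
plug 0.61 [331.1 211.6] [0.4765 0.1453 0.085 ]
big_plug 0.3 [335.  215.7] [0.4798 0.1429 0.085 ]
[308.9, 362.2] 0.9 (284, 337, 43, 45)
[152.9, 205.2] 0.81 (124, 179, 53, 48)
[334.6, 220.8] 0.66 (300, 191, 66, 64)
```

View pics/w1.png

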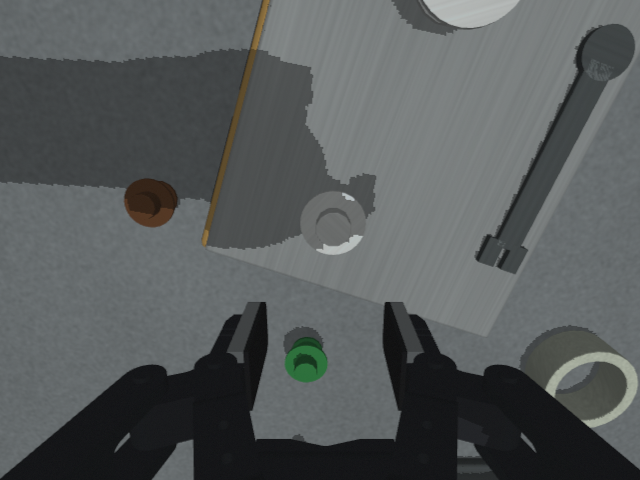

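The wrist picture shows the small plug's flange at (333,223), its knob at (332,227), the big plug at (470,0), and the brown and green decoys at (150,203) and (306,360).

```bash
python3 - <<'E'
from h import *
from scipy.spatial.transform import Rotation as Ro
np.set_printoptions(precision=4,suppress=True)
o=get_obs();T=Ro.from_quat(o["ee_rot"]).as_matrix();print(T[:,1],o["tool_pos"])
w=capture("wrist")
print("flange",onz(w,(333,223),.113))
g=cv2.cvtColor(w["img"],6)
m=(g[170:280,270:400]);
c=cv2.HoughCircles(cv2.GaussianBlur(m,(5,5),0),cv2.HOUGH_GRADIENT,1,5,param1=80,param2=12,minRadius=12,maxRadius=38)
for x,y,r in (c[0][:6] if c is not None else []): print(x+270,y+170,r,onz(w,(x+270,y+170),.128 if r<24 else .114))
E
```

```text
[0.982  0.1888 0.0001] [0.4752 0.1299 0.2114]
flange [0.4774 0.1447 0.113 ]
332.5 222.5 32.2 [0.4769 0.1453 0.114 ]
329.5 218.5 27.5 [0.4745 0.1475 0.114 ]
330.5 231.5 20.2 [0.4758 0.1432 0.128 ]
335.5 234.5 22.3 [0.4792 0.1419 0.128 ]
338.5 229.5 23.5 [0.4803 0.1453 0.128 ]
341.5 235.5 17.2 [0.4829 0.1419 0.128 ]
```

jog_arm(commands="0.1 2 15 -30 0; 0.1 0 0 -30 0; 0.1 0 0 -20 0; 0.1 0 0 -13 0; 0.1 0 0 0 0", squeeze=40)

```text
t: 4.7
tool_pos: [0.4771, 0.1442, 0.1179]
ee_rot: [0.637, 0.771, -0.001, -0.0]
contact_force: [-0.6, -0.9, 0.8]
grip_width: 0.0467
grasp_force: 0.0
```

jog_arm(commands="-1 0 0 0 0; -1 0 0 0 0; -1 0 0 0 0; -1 0 0 0 0")

```text
t: 5.2
tool_pos: [0.4778, 0.1445, 0.1192]
ee_rot: [0.637, 0.771, 0.001, 0.0]
contact_force: [-0.9, -0.3, 6.1]
grip_width: 0.0196
grasp_force: 38.9
```

jog_arm(commands="-1 0 0 20 0; -1 0 0 40 0; -1 0 0 50 0; -1 0 0 50 0; -1 0 0 20 0")

```text
t: 5.82
tool_pos: [0.4781, 0.1444, 0.3017]
ee_rot: [0.637, 0.771, 0.002, 0.001]
contact_force: [-0.1, -0.2, -1.8]
grip_width: 0.0194
grasp_force: 39.3
```

```bash
python3 - <<'E'
from h import *
np.set_printoptions(precision=4,suppress=True)
o=get_obs();print(o["t"],o["tool_pos"],o["ee_rot"],o["grip_width"],o["grasp_force"],o["contact_force"])
w=capture("wrist");s=capture("side")
p=proj(s,o["tool_pos"]).astype(int);print(p)
cs=cv2.resize(s["img"][p[1]-50:p[1]+50,p[0]-50:p[0]+50],(400,400),interpolation=2)
cv2.imwrite("pics/w2.png",np.hstack([cs,cv2.resize(w["img"][200:480,180:460],(400,400))]))
for k in("plug_flange","plug"):
    for c in (w,s):
        for r in spotter.spot_point(c,k): print(k,r["score"],np.round(r["location"],1))
E
```

```text
5.825 [0.4781 0.1444 0.3017] [0.6374 0.7706 0.0021 0.0007] 0.01944379460127664 39.29969608783722 [-0.1336 -0.1685 -1.7725]
[271 163]
plug_flange 0.9 [325.3 308.9]
plug_flange 0.71 [177.1 194.4]
plug_flange 0.8 [294.9 295.7]
plug_flange 0.76 [220.1 280.5]
plug_flange 0.47 [269.8 164. ]
plug_flange 0.42 [395.1 277. ]
plug 0.66 [326.5 282.9]
plug 0.58 [188.9 192.7]
plug 0.77 [298.  307.1]
plug 0.7 [271.5 176.4]
plug 0.53 [221.6 287.4]
```

View pics/w2.png

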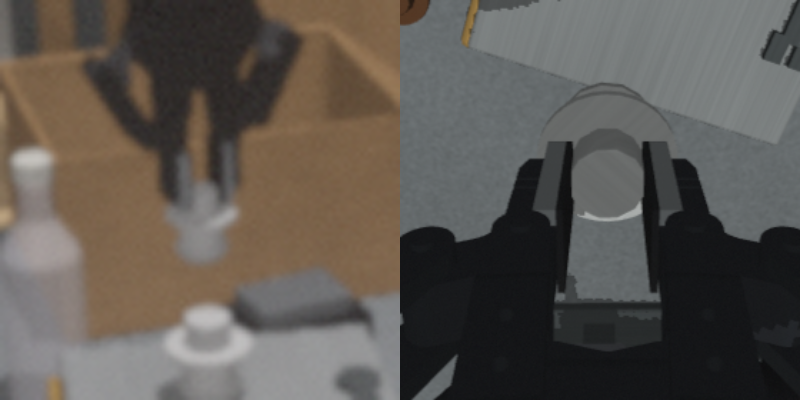

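The crop shows the plug hanging upright between the pads, flange at (200,210) in the side crop, with the big plug undisturbed below. Next is a wrist look at the coupler from its -y side.

jog_arm(commands="-1 5 -30 5 0; -1 8 -50 0 0; -1 8 -50 0 0; -1 8 -50 0 0; -1 8 -50 0 0")

```text
t: 6.75
tool_pos: [0.5141, -0.0872, 0.3024]
ee_rot: [0.637, 0.771, -0.0, -0.0]
contact_force: [1.4, 0.6, -0.5]
grip_width: 0.0199
grasp_force: 39.3
```

jog_arm(commands="-1 8 -50 0 0; -1 8 -50 0 0; -1 8 -50 0 0; -1 7 -32 0 0; -1 0 0 0 0")

```text
t: 7.38
tool_pos: [0.5445, -0.2703, 0.3018]
ee_rot: [0.639, 0.769, -0.001, -0.001]
contact_force: [0.0, 0.6, -1.1]
grip_width: 0.0195
grasp_force: 39.3
```

```bash
python3 - <<'E'
from h import *
from scipy.spatial.transform import Rotation as Ro
np.set_printoptions(precision=4,suppress=True)
o=get_obs();p=o["tool_pos"];print(o["t"],p,o["ee_rot"],o["grip_width"],o["q"])
T=Ro.from_quat(o["ee_rot"]).as_matrix();print(T)
w=capture("wrist");cv2.imwrite("pics/w3.png",w["img"])
for r in spotter.spot_point(w,"plug_flange"): X=onz(w,r["location"],p[2]-.006);print("fl",r["score"],np.round(r["location"],1),X,"rel tool",T.T@(X-p))
Z={"coupler_mouth":.19,"cam_left_tip":.2,"cam_right_tip":.2,"pump":0}
for k,z in Z.items():
    for r in spotter.spot_point(w,k)[:3]: print(k,r["score"],np.round(r["location"],1),onz(w,r["location"],z))
E
```

```text
7.375 [ 0.5445 -0.2703  0.3018] [ 0.6388  0.7694 -0.0012 -0.0007] 0.01953608888909387 [-0.1144  0.3956  0.7028  1.59   -0.2627  1.2553  0.8178]
[[-0.184   0.9829 -0.0026]
 [ 0.9829  0.184  -0.0011]
 [-0.0006 -0.0028 -1.    ]]
fl 0.93 [326.3 309.6] [ 0.5446 -0.2693  0.2958] rel tool [0.001  0.0003 0.006 ]
coupler_mouth 0.93 [331.3 166.4] [ 0.5392 -0.2222  0.19  ]
coupler_mouth 0.47 [325.6 309. ] [ 0.5545 -0.3239  0.19  ]
cam_left_tip 0.93 [331.7  58.4] [ 0.5275 -0.161   0.2   ]
cam_right_tip 0.75 [333.2 261.5] [ 0.552  -0.2828  0.2   ]
pump 0.63 [331.4 143.5] [ 0.5414 -0.2202  0.    ]
```

View pics/w3.png

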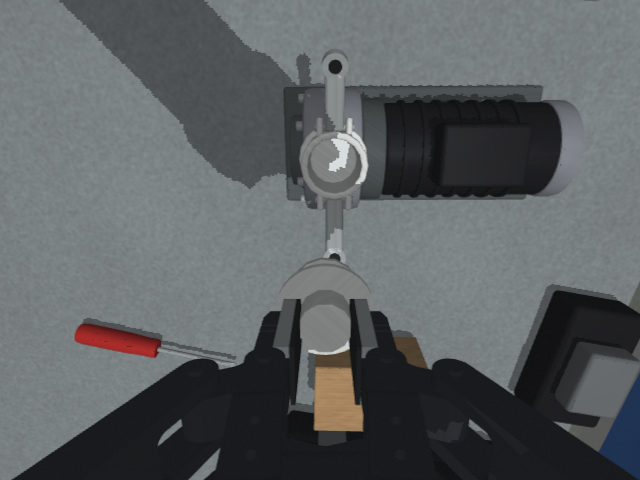

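```bash
cat >> h.py <<'E'
def fitcirc(w,x0,y0,z,rs,rng=.007,img=None):
    g=cv2.GaussianBlur(cv2.cvtColor(w["img"],6),(3,3),0).astype(np.float32)
    G=np.minimum(np.hypot(cv2.Sobel(g,5,1,0),cv2.Sobel(g,5,0,1)),120)
    a=np.linspace(0,2*np.pi,120); best=[]
    for x in np.arange(x0-rng,x0+rng,.0005):
        for y in np.arange(y0-rng,y0+rng,.0005):
            s=0
            for r in rs:
                P=np.stack([x+r*np.cos(a),y+r*np.sin(a),0*a+z])
                q=w["intrinsics"]@(w["R"]@P+np.array(w["t"])[:,None]);q=(q[:2]/q[2]).astype(np.float32)
                s+=cv2.remap(G,q[0][None],q[1][None],1).mean()
            best.append((s,x,y))
    return sorted(best)[::-1][:4]
E
python3 - <<'E'
from h import *
np.set_printoptions(precision=4,suppress=True)
w=capture("wrist");p=get_obs()["tool_pos"]
for rs in((.022,),(.0175,),(.022,.0175)):print("rim",rs,np.array(fitcirc(w,.539,-.2225,.19,rs)))
print("flange bottom",np.array(fitcirc(w,p[0],p[1],p[2]-.006,(.021,))));print("flange top",np.array(fitcirc(w,p[0],p[1],p[2]-.003,(.021,))))
I=w["img"].copy()
def dr(x,y,z,r,c):
    q=np.array([proj(w,np.array([x+r*np.cos(a),y+r*np.sin(a),z])) for a in np.linspace(0,6.28,60)])
    cv2.polylines(I,[((q-[270,90])*6).astype(int)],True,c,1)
I=cv2.resize(I[90:220,270:400],None,fx=6,fy=6)[:600]
dr(.539,-.2225,.19,.022,(0,0,255));dr(.539,-.2225,.19,.0175,(0,0,255))
b=fitcirc(w,.539,-.2225,.19,(.022,.0175))[0];dr(b[1],b[2],.19,.022,(0,255,0));dr(b[1],b[2],.19,.0175,(0,255,0))
cv2.imwrite("pics/w4.png",I[:600])
E
```

```text
rim (0.022,) [[91.5201  0.5395 -0.217 ]
 [89.3983  0.539  -0.217 ]
 [88.6884  0.5395 -0.2165]
 [87.9346  0.5395 -0.2175]]
rim (0.0175,) [[91.2174  0.541  -0.2215]
 [91.1823  0.5405 -0.2215]
 [89.993   0.541  -0.222 ]
 [88.8207  0.5405 -0.222 ]]
rim (0.022, 0.0175) [[170.4462   0.541   -0.2215]
 [169.8416   0.5405  -0.2215]
 [169.036    0.5405  -0.221 ]
 [166.5701   0.541   -0.221 ]]
flange bottom [[58.6054  0.545  -0.2669]
 [56.4573  0.5455 -0.2669]
 [56.0784  0.5445 -0.2669]
 [53.7396  0.5455 -0.2664]]
flange top [[53.8621  0.5445 -0.2644]
 [53.7549  0.544  -0.2654]
 [53.2672  0.5445 -0.2654]
 [52.4288  0.5455 -0.2654]]
```

View pics/w4.png

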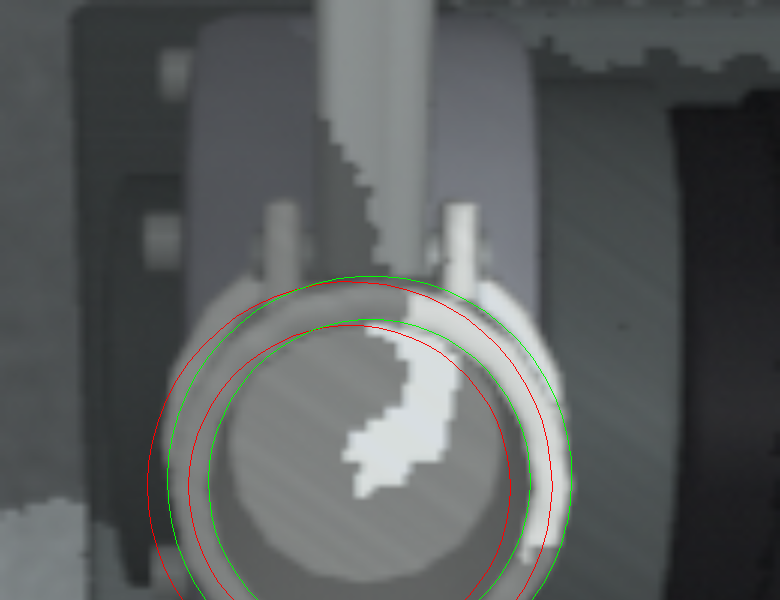

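The overlay shows the green fit on the bore and outer rim, centred near crop (370,480), so the mouth is at about (0.541,-0.2215). I'll move over it.

jog_arm(commands="-1 -2 24 0 0; -1 -2 24 0 0; -1 0 0 -30 0; -1 0 0 -32 0; -1 0 0 0 0")

```text
t: 8.35
tool_pos: [0.5406, -0.2188, 0.2399]
ee_rot: [0.637, 0.771, -0.001, -0.001]
contact_force: [-0.0, 0.5, 0.4]
grip_width: 0.0198
grasp_force: 39.4
```

```bash
python3 - <<'E'
from h import *
np.set_printoptions(precision=4,suppress=True)
w=capture("wrist");s=capture("side");a=capture("scene");o=get_obs();p=o["tool_pos"];print(o["t"],p,o["grip_width"],o["contact_force"])
for n,c in(("w",w),("s",s),("a",a)):
  for k in ("plug_flange","plug","coupler_mouth"):
    print(n,k,[(np.round(r["location"],1).tolist(),round(r["score"],2)) for r in spotter.spot_point(c,k)[:5]],"exp",proj(c,p-[0,0,.008]),proj(c,np.array([.5405,-.222,.19])))
q=proj(s,p).astype(int)
cv2.imwrite("pics/w5.png",np.hstack([cv2.resize(s["img"][q[1]-40:q[1]+60,q[0]-50:q[0]+50],(400,400),interpolation=2),cv2.resize(w["img"][180:400,220:440],(400,400),interpolation=2)]))
E
```

```text
8.5 [ 0.5419 -0.2199  0.2427] 0.019706394363510855 [ 0.6088 -0.3413 -0.6177]
w plug_flange [([325.7, 308.4], 0.67), ([327.7, 282.1], 0.61)] exp [328.1174 315.5133] [324.4393 277.8922]
w plug [([325.1, 280.2], 0.97)] exp [328.1174 315.5133] [324.4393 277.8922]
w coupler_mouth [] exp [328.1174 315.5133] [324.4393 277.8922]
s plug_flange [([352.4, 265.4], 0.72), ([220.1, 279.1], 0.52)] exp [355.0234 266.0916] [353.7153 285.3624]
s plug [([356.1, 277.9], 0.77), ([297.3, 307.9], 0.7), ([223.7, 287.2], 0.57), ([313.3, 221.2], 0.56)] exp [355.0234 266.0916] [353.7153 285.3624]
s coupler_mouth [([353.0, 286.0], 0.77)] exp [355.0234 266.0916] [353.7153 285.3624]
a plug_flange [([288.6, 253.9], 0.66), ([248.3, 272.3], 0.6), ([283.3, 200.3], 0.57)] exp [247.8774 273.6742] [248.3495 281.3985]
a plug [([280.7, 204.5], 0.63), ([283.7, 263.3], 0.53), ([378.3, 165.7], 0.52), ([246.8, 275.9], 0.49)] exp [247.8774 273.6742] [248.3495 281.3985]
a coupler_mouth [([245.2, 281.2], 0.97)] exp [247.8774 273.6742] [248.3495 281.3985]
```

View pics/w5.png

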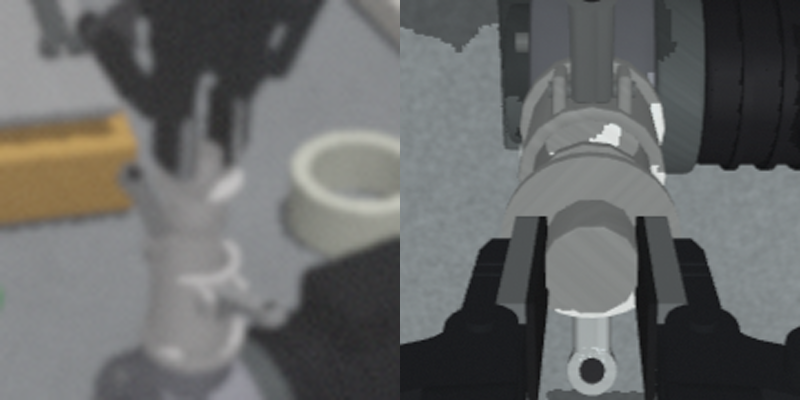

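The crop shows the plug's nose just over the mouth and centred sideways: flange 505–680 against coupler 523–663 in the right half. I'll go down a little, with a small -y correction, and watch the forces.

jog_arm(commands="-1 0 -2 -10 0; -1 0 0 -8 0; -1 0 0 0 0")

```text
t: 9.32
tool_pos: [0.5409, -0.2216, 0.2223]
ee_rot: [0.637, 0.771, -0.0, -0.001]
contact_force: [0.3, -0.5, -1.4]
grip_width: 0.0197
grasp_force: 39.4
```

```bash
python3 - <<'E'
from h import *
np.set_printoptions(precision=4,suppress=True)
P=[];
for i in range(6):
    w=capture("wrist");o=get_obs();P.append(np.r_[o["tool_pos"],o["contact_force"],o["torque"]])
P=np.array(P);print(P.mean(0),P.std(0))
E
```

```text
[ 0.5414 -0.2218  0.2233  0.1252 -0.0287 -1.3594 -0.0127 -0.0104  0.0104] [0.0001 0.     0.0002 0.6003 0.5634 0.4583 0.034  0.0197 0.0336]
```

jog_arm(commands="-1 0 0 -4 0; -1 0 0 -4 0; -1 0 0 0 0")

```text
t: 10.0
tool_pos: [0.5412, -0.2217, 0.2148]
ee_rot: [0.637, 0.771, -0.0, -0.0]
contact_force: [0.0, 0.6, -1.0]
grip_width: 0.0197
grasp_force: 39.4
```

jog_arm(commands="-1 0 0 -4 0; -1 0 0 -3 0; -1 0 0 0 0")

```text
t: 10.38
tool_pos: [0.5412, -0.2217, 0.208]
ee_rot: [0.637, 0.771, -0.0, -0.0]
contact_force: [0.4, 0.1, -0.8]
grip_width: 0.0197
grasp_force: 39.4
```

jog_arm(commands="-1 0 0 -3 0; -1 0 0 -2 0; -1 0 0 -2 0; -1 0 0 0 0")

```text
t: 10.88
tool_pos: [0.5413, -0.2217, 0.2011]
ee_rot: [0.637, 0.771, -0.0, -0.0]
contact_force: [1.0, 0.1, -0.6]
grip_width: 0.0195
grasp_force: 39.4
```

jog_arm(commands="-1 0 0 -1 0; -1 0 0 -1 0; -1 0 0 -1 0; -1 0 0 0 0")

```text
t: 11.38
tool_pos: [0.5413, -0.2217, 0.1983]
ee_rot: [0.637, 0.771, -0.0, -0.0]
contact_force: [-0.0, -0.5, -0.2]
grip_width: 0.0195
grasp_force: 39.5
```

jog_arm(commands="-1 0 0 -1 0; -1 0 0 -1 0; -1 0 0 -1 0; -1 0 0 0 0")

```text
t: 11.88
tool_pos: [0.5415, -0.2218, 0.1978]
ee_rot: [0.637, 0.771, 0.001, 0.0]
contact_force: [-17.9, 9.7, 43.6]
grip_width: 0.0193
grasp_force: 43.8
```

Contact came at flange-on-rim height. I'll relax, release and rise.

jog_arm(commands="-1 0 0 2 0; -0.2 0 0 0 0; -0.2 0 0 0 0; -0.2 0 0 2 0; -0.2 0 0 10 0")

```text
t: 12.5
tool_pos: [0.5411, -0.2217, 0.2092]
ee_rot: [0.637, 0.771, -0.0, -0.0]
contact_force: [-0.4, 0.6, -0.0]
grip_width: 0.0341
grasp_force: 0.0
```

jog_arm(commands="-0.2 0 0 40 0; 0.6 0 0 40 10; 0.6 0 0 10 10; 0.6 0 0 0 10; 0.6 0 0 0 0")

```text
t: 13.12
tool_pos: [0.5413, -0.222, 0.2999]
ee_rot: [0.417, 0.909, 0.0, 0.0]
contact_force: [-0.8, -0.1, -0.0]
grip_width: 0.0684
grasp_force: 0.0
```

```bash
python3 - <<'E'
from h import *
np.set_printoptions(precision=4,suppress=True)
w=capture("wrist");s=capture("side");a=capture("scene");o=get_obs();print(o["t"],o["tool_pos"],o["ee_rot"],o["q"],o["grip_width"],o["contact_force"])
for n,c in(("w",w),("s",s),("a",a)):
  for k in ("plug_flange","coupler_mouth","cam_left_tip","cam_right_tip"):
    print(n,k,[(np.round(r["location"],1).tolist(),round(r["score"],2),onz(c,r["location"],.19)) for r in spotter.spot_point(c,k)[:2]])
print("flange top",fitcirc(w,.541,-.2217,.193,(.021,))[:2],"knob",fitcirc(w,.541,-.2217,.207,(.011,))[:2])
p=np.array([.541,-.2217,.19]);q=proj(s,p).astype(int);r=proj(w,p).astype(int);print(r)
r[1]=min(max(r[1],110),370)
cv2.imwrite("pics/w6.png",np.hstack([cv2.resize(s["img"][q[1]-50:q[1]+50,q[0]-50:q[0]+50],(400,400),interpolation=2),cv2.resize(w["img"][r[1]-110:r[1]+110,r[0]-110:r[0]+110],(400,400),interpolation=2)]))
E
```

```text
13.275 [ 0.5413 -0.2218  0.2993] [ 0.4179  0.9085 -0.0001 -0.    ] [-0.1314  0.3272  0.5959  1.6505 -0.1928  1.2234  1.2143] 0.06844900312230508 [ 0.1664 -0.8134  0.5415]
w plug_flange []
w coupler_mouth []
w cam_left_tip [([372.9, 159.5], 0.88, array([ 0.5299, -0.1619,  0.19  ]))]
w cam_right_tip [([277.3, 318.5], 0.71, array([ 0.5548, -0.2909,  0.19  ]))]
s plug_flange [([291.8, 296.2], 0.73, array([ 0.415 , -0.2153,  0.19  ])), ([220.0, 279.7], 0.54, array([ 0.2954, -0.119 ,  0.19  ]))]
s coupler_mouth [([356.4, 285.6], 0.96, array([ 0.5452, -0.2244,  0.19  ]))]
s cam_left_tip [([312.4, 224.4], 0.56, array([0.5405, 0.0246, 0.19  ])), ([337.9, 264.8], 0.46, array([ 0.5368, -0.1466,  0.19  ]))]
s cam_right_tip [([371.5, 301.6], 0.65, array([ 0.5526, -0.2794,  0.19  ])), ([269.7, 211.9], 0.65, array([0.4621, 0.1134, 0.19  ]))]
a plug_flange [([281.9, 201.6], 0.69, array([0.4086, 0.0363, 0.19  ])), ([249.3, 281.6], 0.61, array([ 0.5429, -0.2205,  0.19  ]))]
a coupler_mouth [([247.1, 280.8], 0.66, array([ 0.5366, -0.2232,  0.19  ]))]
a cam_left_tip [([260.8, 262.3], 0.52, array([ 0.5199, -0.155 ,  0.19  ]))]
a cam_right_tip [([234.8, 298.9], 0.4, array([ 0.5544, -0.2854,  0.19  ]))]
flange top [(np.float32(96.40967), np.float64(0.5404999999999993), np.float64(-0.2217)), (np.float32(95.84166), np.float64(0.5414999999999992), np.float64(-0.2217))] knob [(np.float32(65.0258), np.float64(0.5479999999999985), np.float64(-0.2182)), (np.float32(64.82683), np.float64(0.5479999999999985), np.float64(-0.2187))]
[324 238]
```

View pics/w6.png

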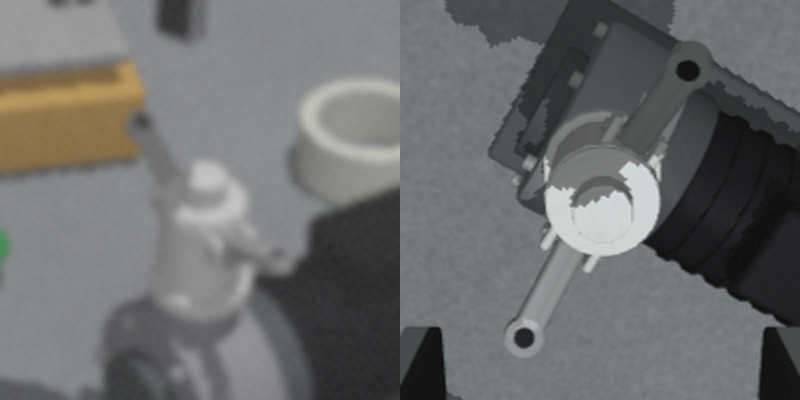

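The picture shows the plug seated in the coupler, flange flat at right-half (603,200), and both arms raised and lying on the pump's y axis (tips (687,70) and (523,338)). I'll turn the fingers onto the arms' line and lower them astride the coupler so that both arms go down together.

jog_arm(commands="0.7 0 0 0 10; 0.7 0 0 0 10; 0.7 0 0 0 10; 0.7 0 0 0 10; 0.7 0 0 0 10")

```text
t: 14.5
tool_pos: [0.5413, -0.2218, 0.2993]
ee_rot: [-0.01, 1.0, -0.0, 0.0]
contact_force: [-0.8, -0.3, -0.6]
grip_width: 0.0725
grasp_force: 0.0
```

jog_arm(commands="0.7 0 0 0 10; 0.7 0 0 -30 0; 0.7 0 0 -25 0; 0.7 0 0 0 0")

```text
t: 15.0
tool_pos: [0.5406, -0.2214, 0.243]
ee_rot: [-0.094, 0.996, 0.0, -0.001]
contact_force: [1.2, 0.8, -0.2]
grip_width: 0.0728
grasp_force: 0.0
```

```bash
python3 - <<'E'
from h import *
from scipy.spatial.transform import Rotation as Ro
np.set_printoptions(precision=4,suppress=True)
o=get_obs();T=Ro.from_quat(o["ee_rot"]).as_matrix();print(o["t"],o["tool_pos"],np.degrees(np.arctan2(T[1,1],T[0,1])),o["q"],o["grip_width"],o["contact_force"])
E
```

```text
15.0 [ 0.5406 -0.2214  0.243 ] 100.80905683034696 [ 0.0178  0.3531  0.4035  1.7152 -0.1518  1.107   2.227 ] 0.07281651370794444 [ 1.2279  0.7757 -0.1784]
```

jog_arm(commands="0.7 0 0 -10 0; 0.7 0 0 -10 0; 0.7 0 0 -10 0; 0.7 0 0 -10 0; 0.7 0 0 0 0")

```text
t: 15.62
tool_pos: [0.541, -0.2216, 0.2034]
ee_rot: [-0.094, 0.996, 0.0, -0.001]
contact_force: [0.2, -0.1, 0.9]
grip_width: 0.0724
grasp_force: 0.0
```

jog_arm(commands="0.7 0 0 -8 0; 0.7 0 0 -8 0; 0.7 0 0 -8 0; 0.7 0 0 -8 0; 0.7 0 0 0 0")

```text
t: 16.25
tool_pos: [0.5418, -0.2218, 0.1722]
ee_rot: [-0.094, 0.996, -0.0, 0.001]
contact_force: [2.1, -0.9, 3.6]
grip_width: 0.0725
grasp_force: 2.6
```

jog_arm(commands="0.7 0 0 -6 0; 0.7 0 0 -6 0; 0.7 0 0 -6 0; 0.7 0 0 -5 0; 0.7 0 0 0 0")

```text
t: 16.88
tool_pos: [0.5412, -0.2217, 0.1487]
ee_rot: [-0.094, 0.996, 0.0, -0.0]
contact_force: [-0.4, 0.5, 0.4]
grip_width: 0.0725
grasp_force: 0.4
```

```bash
python3 - <<'E'
from h import *
np.set_printoptions(precision=4,suppress=True)
s=capture("side");w=capture("wrist");o=get_obs();print(o["tool_pos"],o["contact_force"],o["grasp_force"])
q=[355,290]
cv2.imwrite("pics/w7.png",np.hstack([cv2.resize(s["img"][q[1]-60:q[1]+60,q[0]-60:q[0]+60],(400,400),interpolation=2),cv2.resize(w["img"][140:480,150:490],(400,400))]))
E
```

```text
[ 0.5412 -0.2217  0.1491] [-0.8027 -0.1626  0.185 ] 0.04197232807200635
```

View pics/w7.png

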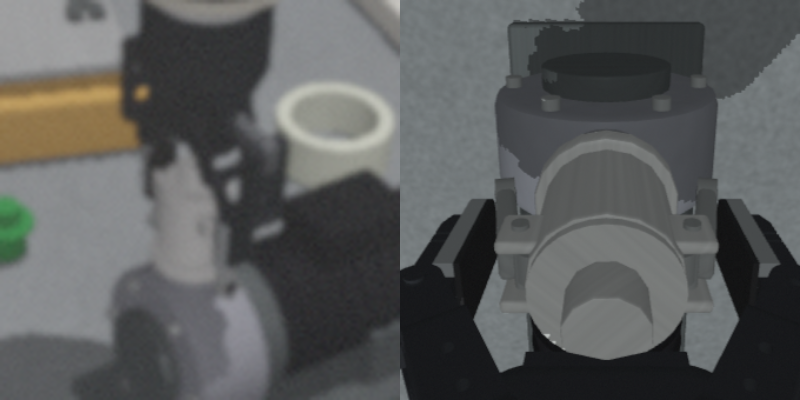

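The picture shows both arms folded down inside the two fingers (right half (508,200) and (705,200)), with the plug still flat. I'll close now to press both home together.

jog_arm(commands="0.3 0 0 0 0; 0.3 0 0 0 0; 0.3 0 0 0 0; 0.3 0 0 0 0", squeeze=60)

```text
t: 17.48
tool_pos: [0.5413, -0.2217, 0.1499]
ee_rot: [-0.094, 0.996, 0.0, 0.0]
contact_force: [-5.1, 2.6, 10.3]
grip_width: 0.06
grasp_force: 63.4
```

jog_arm(commands="0.7 0 0 0 0; 0.7 0 0 0 0; 0.7 0 0 5 0; 0.7 0 0 20 0; 0.7 0 0 30 0")

```text
t: 18.1
tool_pos: [0.541, -0.2216, 0.2046]
ee_rot: [-0.094, 0.996, 0.0, -0.001]
contact_force: [0.0, -0.2, 0.2]
grip_width: 0.0727
grasp_force: 0.0
```

jog_arm(commands="0.7 0 0 40 0; 0.7 0 0 40 0; 0.7 0 0 10 0; 0.7 0 0 0 0; 0.7 0 0 0 0")

```text
t: 18.73
tool_pos: [0.5409, -0.2215, 0.2931]
ee_rot: [-0.094, 0.996, 0.0, -0.001]
contact_force: [0.1, -1.1, -0.5]
grip_width: 0.0727
grasp_force: 0.0
```

```bash
python3 - <<'E'
from h import *
np.set_printoptions(precision=4,suppress=True)
s=capture("side");w=capture("wrist");o=get_obs();print(o["tool_pos"],o["contact_force"],o["grasp_force"])
print("flange top",fitcirc(w,.541,-.2217,.193,(.021,))[:2])
q=[355,290];r=proj(w,np.array([.541,-.2217,.19])).astype(int)
cv2.imwrite("pics/w8.png",np.hstack([cv2.resize(s["img"][q[1]-50:q[1]+50,q[0]-50:q[0]+50],(400,400),interpolation=2),cv2.resize(w["img"][r[1]-100:r[1]+100,r[0]-100:r[0]+100],(400,400),interpolation=2)]))
E
```

```text
[ 0.541  -0.2216  0.2932] [-0.2229 -0.1276 -0.496 ] 0.0
flange top [(np.float32(88.09622), np.float64(0.5414999999999992), np.float64(-0.2212)), (np.float32(86.76442), np.float64(0.5419999999999991), np.float64(-0.2212))]
```

View pics/w8.png

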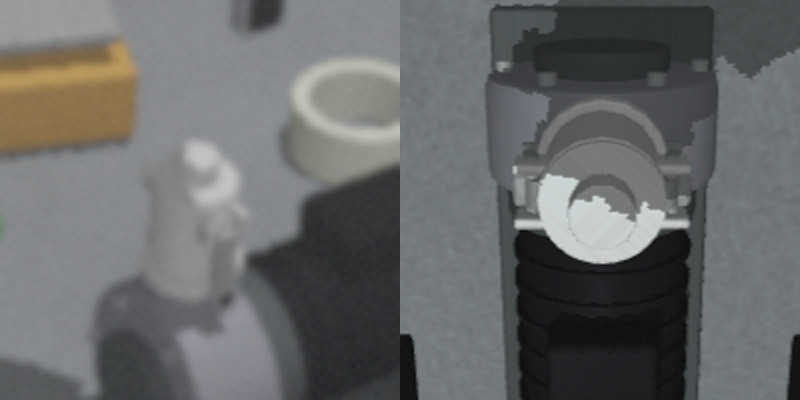

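The plug is flat and centred (right half (602,200)), and both arms hang down beside the body, symmetric at (520,190) and (685,190). The gripper is clear, so I'll hand in.

```bash
python3 -c "
from cell import ctrl
print(ctrl.close_job())"
```

```text
the job is handed in; nothing more can be done
None
```

The smaller plug is seated flat in the coupler and both cam arms were pressed home together; the last camera check showed both in place, and I handed the job in with no verdict returned.

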